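# Snap the cover onto the detector module

### The arm

A 6-joint arm with a two-finger parallel gripper is mounted at the origin on the work surface. World frame = base frame: x ahead of the robot, y to its left, z up, the work surface at z = 0. Lengths are in m, angles in rad, forces in N, time in s.
With the tool pointing down it reaches from about 0.25 to 0.85 m from the base axis. Payload 12.5 kg.
Tool frame: the origin (TCP) lies at the very end of the fingers, on their centre line; the grasp point (between the pads) lies r.grasp_offset behind it (r.grasp_offset is the distance from the TCP to the grasp point, in m); z points along the fingers, y is the line along which they close (so a half turn about z gives the same grasp; the last joint's range is limited). The gripper opens to 93 mm and grips with 3 to 60 N. Pads are 15 mm wide; open, the fingers measure 128 mm over their backs; the gripper's body (75 mm by 188 mm) begins 65 mm behind the grasp point.
Start: joints at [-1.423, 0.351, 1.652, -0, 1.139, -0.085], TCP at [0.127, -0.535, 0.219] pointing down, gripper open.
Joint ranges: [-2.75, 2.75], [-0.79, 2.1], [0.01, 2.65], [-1.57, 4.71], [0.07, 3.14], [-2.87, 2.87]. Speed limits (rad/s): [2.22, 2.22, 2.79, 3.14, 3.14, 3.14].

### API

Orientations are given as a 3x3 rotation matrix whose columns are the frame's x, y, z axes.
In Python, from bench import r gives the robot as it stands. The module is installed in compiled form; this text tells all that it offers.
- The arm moves only by the tool jog_arm, never from a script. Its arguments are lists of equal length, an entry for each row: "slide": the shift along the tool's x, y, z in cm, a list of three; "dr": the turn, a rotation vector about the tool's x, y, z in rad, a list of three. In form: {"slide": [[dx, dy, dz], ...], "dr": [[wx, wy, wz], ...]}. A call has exactly 10 rows; each row shifts and turns the commanded pose from where the row before left it, along the tool's axes as they then stand; what a row does not reach is not made up. A row lasts 1/8 s, in which the tool goes at most 62.5 mm and 10.7 degrees, less where a joint would pass 70% of its speed; a pose out of reach is approached as far as the arm can. A call is refused whole if a number of a shift passes 6.25 or a number of a turn 0.188, either way. A call with a gripper value outside its range is refused whole. "claw" is the opening, from 0 (shut) to 1 (fully open), set as the call begins (left out, the last holds). The fingers move at their own pace and stop on an object; "squeeze" is the grip in N (left out, the last holds). Time passes only in rows, so rows that do not move let the fingers close, or fill a call up. It gives the time, the measured TCP pose, the force, the opening and the grip force at its end, in the units of the state.
- r.get_state(): the state, without advancing time (a new reading comes with each control period).
- r.get_image(name): name is "scene" or "top"; returns the picture (384x512x3 uint8, red, green, blue); there is no depth.
- r.get_calibration(name): a dict with "fx", "fy", "cx", "cy" (pixels), "extrinsics" (4x4, takes a point from world to camera coordinates). Camera axes: x right, y down, z forward; pixel columns grow to the right and rows downward; lengths in m; the calibration is good to about 2 mm. A picture is of the moment at which its call begins. get_calibration takes no time and is no camera call.
- r.hand_in(): hands the job in; it is judged then, once.
The state is a dict: "clock": time; "qpos": joint angles; "joint_velocities": joint speeds; "joint_torque": joint torques, N m; "tool_pos": TCP position; "tool_rot": TCP orientation; "wrist_force": force on the tool from outside, world axes, zero at the start; "torque": the same for the moment, N m; "opening": finger opening in m; "finger_force": force on a finger pad.
Only numpy, scipy, OpenCV 4.12 (cv2) and the standard library are available. Lean on these libraries where they do the work, as an engineer would, in place of code of your own. Each camera call takes 0.05 s, during which the arm holds its last target. There are 200 camera calls.

### The job

First move the two yellow spacer plates, one by one, from the stack onto the blue parking pad, so that they lie flat in one neat pile squarely on it. Then take the teal cover that was beneath them and push it straight down onto the detector module, over the two orange snap hooks, until both ends have clicked fully home on the deck, and let go. Set things down rather than dropping them, and do not shove or tip the stand, the glassware or anything else lying around.

Things in the scene. Friction and masses are not known exactly. Their poses are not given: they have to be found in the camera images.
- module: detector module fixed to the bench: white housing 150 x 84 x 45 mm high, on it a grey deck 132 (x) x 50 (y) mm whose flat top is 80 mm above the bench. Origin: centre of the underside. x is the long axis. Two orange snap hooks stand up through the deck on the x axis, 48.5 mm either side of the centre; their barbs point outwards, away from the centre
- deck (a point): centre of the deck's top face, 80 mm above the bench; axes as the module. Each hook: post 4 mm thick in x, 14 mm wide in y; barb underside flat, 16.5 mm above the deck, reaching out to 57.5 mm from the centre; above it a ramp slopes back to a narrow tip 36 mm above the deck, 45 to 48 mm from the centre
- hook_far (a joint): flex of the hook at the module's +x end, rad: 0 upright, grows as it bends towards the centre (spring 1.0 N m/rad, hinge 20 mm under the deck top: about 3 N sideways at the barb). It bends about 0.11 to let the cover pass and springs back to 0 once the cover is under the barb
- hook_near (a joint): the same for the hook at the module's -x end
- cover: teal snap cover, plate 124 (x) x 60 (y) x 14 mm, about 0.11 kg, with two through slots for the hooks, each 38 to 53.5 mm from the centre in x and 25 mm wide in y. Same end for end. Origin: centre of its underside. Bottom of the stack at the start. Home, it lies on the deck, barbs over its top; pushing it there takes about 10 to 15 N in all (left loose it rests on the ramps, not home)
- cover_far (a point): point on the cover's underside, at its +x end, 57 mm from its centre
- cover_near (a point): the same at its -x end
- spacer_top: yellow rigid spacer plate 120 (x) x 60 (y) x 14 mm, about 0.12 kg, no holes; origin: centre of its underside. Top item of the stack at the start
- spacer_low: the second, identical spacer plate, between the top one and the cover at the start
- riser: black block fixed to the bench under the stack, 112 (x) x 50 (y) x 25 mm high; origin: centre of its underside. The three plates on it lie long axis along its x, to within a few mm
- pad: blue block with a black rubber top, fixed to the bench, 120 (x) x 50 (y) x 20 mm high: the parking pad for the spacers; origin: centre of its underside
- bottle: bystander: clear glass reagent bottle, blue cap, 68 mm diameter, 190 mm high; origin: centre of its underside
- stand: bystander: laboratory stand: dark base plate 130 x 70 x 12 mm (130 along its x) with an upright 10 mm steel rod from its centre up to 382 mm; a small clamp boss at 300 mm that reaches up to 55 mm to +x; origin: centre of its underside
- jar: bystander: amber jar, blue cap, 64 mm diameter, 85 mm high; origin: centre of its underside
- beaker: bystander: open glass beaker, 68 mm diameter, 90 mm high; origin: centre of its underside
- blank_panel: bystander: white blank panel lying flat, 90 x 130 x 12 mm, no slots; not part of the job; origin: centre of its underside
- screwdriver: bystander: screwdriver lying on the bench, about 200 mm long; origin: centre of its underside
- mouse: bystander: black computer mouse, 100 x 58 x 30 mm; origin: centre of its underside
Mind the look-alikes: they are no part of the job. What is shaped like the spacer_low but purple or red is not meant. Leave any pink or purple look-alike of the cover alone.

How it is judged:
On the way, in this order (a step that is already met when the one before it is completed fails the run):
1. both spacer plates lie released in one pile on the parking pad (horizontal distance between each of spacer_top, spacer_low and pad below 0.018 m and angle between the x axis of each of spacer_top, spacer_low and the x axis of pad, either way round below 0.2 rad and angle between each of spacer_top, spacer_low's own z axis and vertical below 0.05 rad and z of spacer_top in the frame of pad between 0.015 and 0.038 m and contact force between the fingers and spacer_top below 0.3 N and linear speed of each of spacer_top, spacer_low below 0.02 m/s and z of spacer_low in the frame of pad between 0.015 and 0.038 m and contact force between the fingers and spacer_low below 0.3 N), for 0.2 s.
2. the cover is down on the deck with both hooks sprung back over it (z of each of cover_far, cover_near in the frame of deck below 0.003 m and horizontal distance between cover and module below 0.008 m and angle between the x axis of cover and the x axis of module, either way round below 0.15 rad and value of joint each of hook_far, hook_near below 0.06 rad and linear speed of cover below 0.02 m/s), for 0.2 s.
At the end, for the whole second after the job is handed in: Spacers at rest, released, flat (0.05 rad), one on the other on the pad, each within 18 mm of its centre and 0.2 rad of its axis; cover at rest on the deck, both ends within 3 mm of it, centred within 8 mm and 0.15 rad, both hooks back within 0.06 rad of upright; released (all of step 1 and all of step 2 and contact force between the fingers and cover below 0.3 N); the robot touches nothing.
It fails at once if a bystander is shoved or knocked more than 30 mm (distance of any of bottle, stand, jar, beaker, blank_panel, screwdriver, mouse from where it was at the start of the episode above 0.03 m).
It fails at once if the stand or a piece of glassware is tipped over (angle between any of bottle, stand, jar, beaker's own z axis and vertical above 0.5 rad).
It fails at once if the cover or a spacer is dropped (falls freely at more than 0.6 m/s, about 18 mm) ((linear speed of cover above 0.6 m/s and contact force between the fingers and cover below 0.05 N) or (linear speed of spacer_top above 0.6 m/s and contact force between the fingers and spacer_top below 0.05 N) or (linear speed of spacer_low above 0.6 m/s and contact force between the fingers and spacer_low below 0.05 N)).
It also fails if it takes over 72 s, if anything falls off the work surface, if the arm or the gripper's body presses on something with over 40 N, if the wrist force passes 120 N, or if a joint passes its speed limit or range.

## Working session

There is one attempt and no reset: what is moved stays moved. The work goes in short steps, Python scripts to look and compute and a tool call to move; the robot and the scene stay as the last step left them, time stands still between calls to the robot, and variables do not carry over. Pictures are saved under pics/ and viewed, at most 10 in all, crops included, and the job is handed in when it is done.

Besides the shell and the picture viewer there is one more tool, called after ">>>" as name(argument=value, ...) on one line, values as JSON. jog_arm: Moves the arm, as the interface text tells. Its arguments: {"type":"object","properties":{"slide":{"type":"array","items":{"type":"array","items":{"type":"number"}}},"dr":{"type":"array","items":{"type":"array","items":{"type":"number"}}},"claw":{"type":"number"},"squeeze":{"type":"number"}},"required":["slide","dr"]}

```bash
mkdir -p pics
python3 - <<'E'
from bench import r
import cv2
s=r.get_state()
print(s['clock'],s['tool_pos'],s['tool_rot'],s['opening'],r.grasp_offset)
for n in("top","scene"):
    im=r.get_image(n); cv2.imwrite(f"pics/{n}0.png",cv2.resize(im[:,:,::-1],(800,600),interpolation=cv2.INTER_CUBIC)); cv2.imwrite(f"/tmp/{n}0.png",im[:,:,::-1])
    print(r.get_calibration(n))
E
```

```text
0.0 [ 0.12685344 -0.53480626  0.21809075] [[ 9.73020646e-01  2.30717977e-01 -1.95492543e-04]
 [ 2.30718047e-01 -9.73019950e-01  1.16613952e-03]
 [ 7.88312076e-05 -1.17978149e-03 -9.99999301e-01]] 0.09298731962330893 0.0188
{'fx': 410.5193026880702, 'fy': 410.5193026880702, 'cx': 250.16568620185612, 'cy': 186.54485573274508, 'extrinsics': array([[-0.00581637, -0.99996402,  0.00617449,  0.16247591],
       [-0.98983023,  0.00487956, -0.14217002,  0.50778851],
       [ 0.14213477, -0.00693861, -0.989823  ,  1.46315656],
       [ 0.        ,  0.        ,  0.        ,  1.        ]])}
{'fx': 426.94299784890444, 'fy': 426.94299784890444, 'cx': 256.86983332730154, 'cy': 193.48276878126927, 'extrinsics': array([[-0.673887  ,  0.73882859, -0.00293615,  0.22777987],
       [ 0.47563026,  0.4307754 , -0.76694746, -0.23860486],
       [-0.56537789, -0.51823245, -0.64170318,  1.72733323],
       [ 0.        ,  0.        ,  0.        ,  1.        ]])}
```

View pics/top0.png

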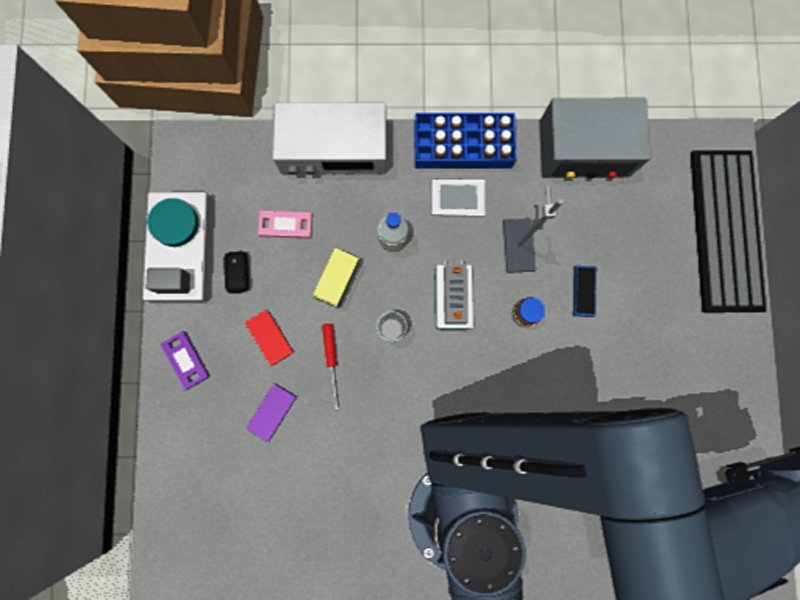

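View pics/scene0.png

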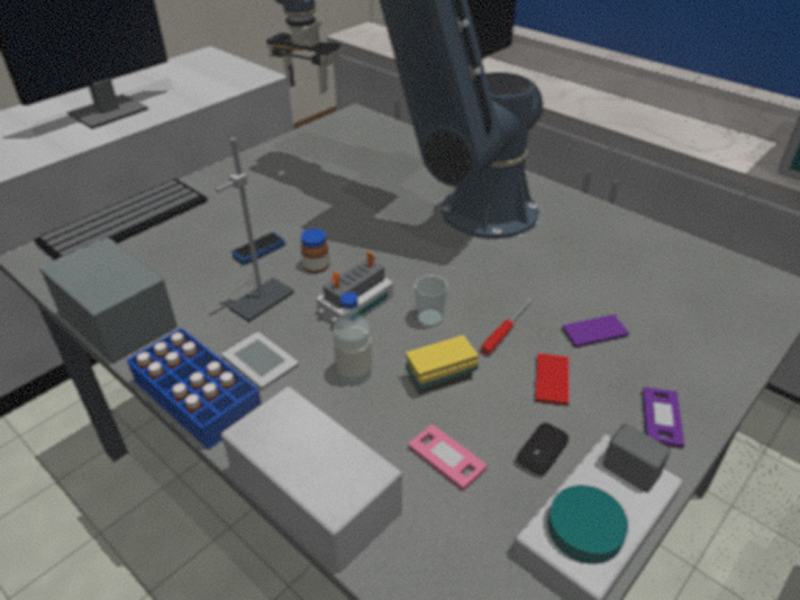

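The top view (800x600) shows the yellow stack at (337,277), the module at (456,293) with its hooks at (457,270) and (458,315), and the pad (black with a blue rim) at (585,290). The bottle is at (393,230), the beaker at (393,325), the jar at (530,310) and the stand at (520,245) with its boss at (550,210). The scene view agrees.

```bash
cat > h.py <<'E'
from bench import r
import numpy as np, cv2
def back(n,uv,z):
    c=r.get_calibration(n);E=c["extrinsics"];R,t=E[:3,:3],E[:3,3]
    o=-R.T@t; d=R.T@np.array([(uv[0]-c["cx"])/c["fx"],(uv[1]-c["cy"])/c["fy"],1]); return o+d*(z-o[2])/d[2]
def proj(n,p):
    c=r.get_calibration(n);E=c["extrinsics"];q=E[:3,:3]@p+E[:3,3]
    return np.array([c["fx"]*q[0]/q[2]+c["cx"],c["fy"]*q[1]/q[2]+c["cy"]])
def blobs(n,im,mask,z,amin=30):
    cs,_=cv2.findContours(mask.astype(np.uint8),cv2.RETR_EXTERNAL,cv2.CHAIN_APPROX_NONE)
    for c in cs:
        if cv2.contourArea(c)<amin: continue
        w=np.array([back(n,p[0],z)[:2] for p in c],np.float32)
        (cx,cy),(a,b),_=rr=cv2.minAreaRect(w); bx=cv2.boxPoints(rr)
        e=max((bx[1]-bx[0],bx[2]-bx[1]),key=np.linalg.norm)
        print(n,"px",c.reshape(-1,2).mean(0).round(1),"xy",round(cx,4),round(cy,4),"size",round(max(a,b),3),round(min(a,b),3),"ang",round(np.degrees(np.arctan2(e[1],e[0]))%180,1))
E
python3 - <<'E'
from h import *
im=cv2.imread("/tmp/top0.png");hsv=cv2.cvtColor(im,cv2.COLOR_BGR2HSV);H,S,V=[hsv[:,:,i].astype(int) for i in range(3)]
print("yellow");blobs("top",im,(abs(H-29)<7)&(S>90)&(V>170),.067)
roi=np.zeros(H.shape,bool);roi[165:206,360:390]=1
print("pad");blobs("top",im,roi&(((V<70))|((S>120)&(abs(H-108)<15))),.02)
roi[:]=0;roi[160:215,270:310]=1
print("orange");blobs("top",im,roi&(H<14)&(S>140)&(V>120),.105,2)
print("housing");blobs("top",im,roi&(S<25)&(V>215),.045,5)
print("deck");blobs("top",im,roi&(V<200)&(S<40)&(V>120),.08,20)
crop=im[110:230,190:400];cv2.imwrite("pics/crop.png",cv2.resize(crop,None,fx=3.8,fy=3.8,interpolation=cv2.INTER_CUBIC))
for nm,p,z in(("bottle",(393,220),.19),("beaker",(393,322),.09),("jar",(531,310),.085),("standbase",(520,245),.012),("boss",(550,210),.3)):print(nm,back("top",np.array(p)*.64,z)[:2].round(3))
E
```

```text
yellow
top px [214.7 176.4] xy 0.5408 0.2878 size 0.122 0.06 ang 155.7
pad
top px [373.6 185.9] xy 0.5119 -0.2964 size 0.12 0.048 ang 177.1
orange
top px [292.5 201.5] xy 0.4456 0.0138 size 0.011 0.01 ang 178.9
top px [292.1 172.1] xy 0.5494 0.0135 size 0.014 0.007 ang 89.7
housing
top px [290.8 192.1] xy 0.4963 0.0134 size 0.144 0.077 ang 179.1
deck
top px [289.5 187. ] xy 0.5009 0.02 size 0.194 0.14 ang 179.3
bottle [0.64  0.155]
beaker [0.432 0.156]
jar [ 0.458 -0.155]
standbase [ 0.623 -0.151]
boss [ 0.63  -0.151]
```

View pics/crop.png

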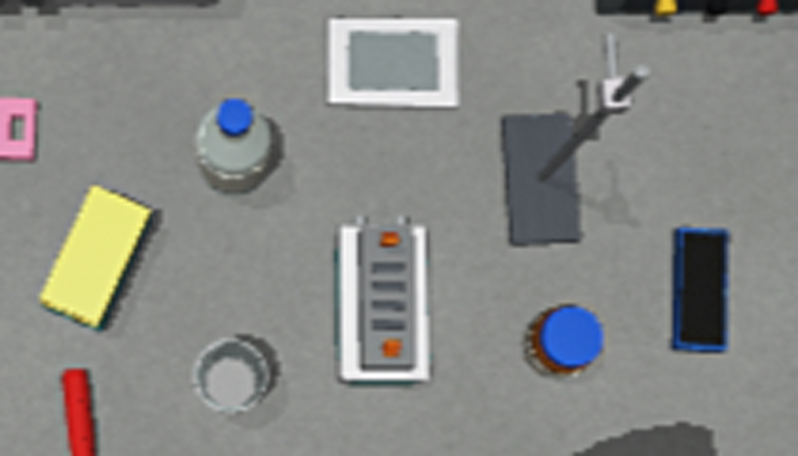

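The measured sizes match the given ones: yellow 122x60 mm, pad 120x48 mm, hook spacing 104 mm. So I can go to the stack.

```bash
cat >> h.py <<'E'
from scipy.spatial.transform import Rotation as Ro
def plan(wps,dec=2):
    """wps: list of (xyz, yaw_deg of tool x, rows); prints rows in tool axes, cm/rad, rounded"""
    s=r.get_state();p=np.array(s["tool_pos"]);R=np.array(s["tool_rot"]);out=[];tr=[]
    for xyz,yaw,n in wps:
        for i in range(n):
            k=n-i; cur=np.arctan2(R[1,0],R[0,0]); d=(np.radians(yaw)-cur+np.pi)%(2*np.pi)-np.pi
            sl=np.round(R.T@(np.array(xyz)-p)/k*100,dec); wz=round(-d/k,3)
            out.append(sl.tolist());tr.append([0,0,wz]);p=p+R@sl/100;R=R@Ro.from_rotvec([0,0,wz]).as_matrix()
    for j in range(0,len(out),10): print({"slide":out[j:j+10],"dr":tr[j:j+10]})
def st():
    s=r.get_state();R=np.array(s["tool_rot"]);print("t",s["clock"],"p",np.round(s["tool_pos"],4),"yaw",np.degrees(np.arctan2(R[1,0],R[0,0])).round(2),"F",np.round(s["wrist_force"],1),"op",round(s["opening"],4),"ff",s["finger_force"],"q",np.round(s["qpos"],2))
E
python3 -c "
from h import *
plan([((.37,-.13,.24),-6,9),((.541,.288,.18),-24.3,11)],1)"
```

```text
{'slide': [[3.7, -3.8, -0.2], [3.5, -3.9, -0.2], [3.4, -4.0, -0.2], [3.2, -4.1, -0.3], [3.1, -4.3, -0.2], [2.9, -4.4, -0.3], [2.7, -4.5, -0.2], [2.6, -4.5, -0.3], [2.4, -4.7, -0.2], [1.1, -3.9, 0.5]], 'dr': [[0, 0, np.float64(0.038)], [0, 0, np.float64(0.037)], [0, 0, np.float64(0.038)], [0, 0, np.float64(0.037)], [0, 0, np.float64(0.038)], [0, 0, np.float64(0.037)], [0, 0, np.float64(0.038)], [0, 0, np.float64(0.037)], [0, 0, np.float64(0.038)], [0, 0, np.float64(0.029)]]}
{'slide': [[1.0, -4.0, 0.5], [0.9, -4.0, 0.6], [0.8, -4.0, 0.5], [0.7, -4.0, 0.6], [0.6, -4.1, 0.5], [0.4, -4.1, 0.6], [0.3, -4.1, 0.5], [0.2, -4.1, 0.6], [0.1, -4.1, 0.5], [0.1, -4.1, 0.6]], 'dr': [[0, 0, np.float64(0.029)], [0, 0, np.float64(0.029)], [0, 0, np.float64(0.029)], [0, 0, np.float64(0.029)], [0, 0, np.float64(0.029)], [0, 0, np.float64(0.029)], [0, 0, np.float64(0.029)], [0, 0, np.float64(0.029)], [0, 0, np.float64(0.029)], [0, 0, np.float64(0.029)]]}
```

>>> jog_arm(slide=[[3.7,-3.8,-0.2],[3.5,-3.9,-0.2],[3.4,-4.0,-0.2],[3.2,-4.1,-0.3],[3.1,-4.3,-0.2],[2.9,-4.4,-0.3],[2.7,-4.5,-0.2],[2.6,-4.5,-0.3],[2.4,-4.7,-0.2],[1.1,-3.9,0.5]], dr=[[0,0,0.038],[0,0,0.037],[0,0,0.038],[0,0,0.037],[0,0,0.038],[0,0,0.037],[0,0,0.038],[0,0,0.037],[0,0,0.038],[0,0,0.029]], claw=1)

```text
clock: 1.35
tool_pos: [0.3865, -0.0905, 0.2349]
tool_rot: [[0.991, -0.134, 0.001], [-0.134, -0.991, -0.0], [0.001, 0.0, -1.0]]
wrist_force: [0.4, -0.9, 0.5]
opening: 0.0929
finger_force: 0.0
```

>>> jog_arm(slide=[[1.0,-4.0,0.5],[0.9,-4.0,0.6],[0.8,-4.0,0.5],[0.7,-4.0,0.6],[0.6,-4.1,0.5],[0.4,-4.1,0.6],[0.3,-4.1,0.5],[0.2,-4.1,0.6],[0.1,-4.1,0.5],[0.1,-4.1,0.6]], dr=[[0,0,0.029],[0,0,0.029],[0,0,0.029],[0,0,0.029],[0,0,0.029],[0,0,0.029],[0,0,0.029],[0,0,0.029],[0,0,0.029],[0,0,0.029]])

```text
clock: 2.6
tool_pos: [0.5417, 0.2887, 0.1792]
tool_rot: [[0.911, -0.412, -0.0], [-0.412, -0.911, -0.0], [-0.0, 0.0, -1.0]]
wrist_force: [0.5, -0.4, 0.3]
opening: 0.0929
finger_force: 0.0
```

```bash
sed -i 's/wz=round(-d\/k,3)/wz=round(float(-d\/k),3)/' h.py; python3 -c "
from h import *
st()
plan([((.541,.288,.0555),-24.3,8),((.541,.288,.0555),-24.3,2)],2)"
```

```text
t 2.6 p [0.5417 0.2887 0.1792] yaw -24.35 F [ 0.5 -0.4  0.3] op 0.0929 ff 0.0 q [ 0.41  0.51  1.52 -0.    1.12  2.41]
{'slide': [[-0.0, 0.01, 1.55], [-0.0, 0.01, 1.55], [-0.0, 0.01, 1.54], [-0.01, 0.01, 1.55], [-0.0, 0.01, 1.54], [-0.01, 0.01, 1.55], [-0.0, 0.01, 1.54], [-0.01, 0.02, 1.55], [0.0, -0.0, -0.0], [0.0, -0.0, -0.0]], 'dr': [[0, 0, -0.0], [0, 0, -0.0], [0, 0, -0.0], [0, 0, -0.0], [0, 0, -0.0], [0, 0, -0.0], [0, 0, -0.0], [0, 0, -0.001], [0, 0, 0.0], [0, 0, 0.0]]}
```

>>> jog_arm(slide=[[0,0.01,1.7],[0,0.01,1.7],[0,0.01,1.7],[0,0.01,1.7],[0,0.01,1.7],[0,0.01,1.4],[0,0.01,1.2],[0,0,1.0],[0,0,0.27],[0,0,0]], dr=[[0,0,0],[0,0,0],[0,0,0],[0,0,0],[0,0,0],[0,0,0],[0,0,0],[0,0,0],[0,0,0],[0,0,0]])

```text
clock: 3.85
tool_pos: [0.5413, 0.2869, 0.056]
tool_rot: [[0.911, -0.412, 0.0], [-0.412, -0.911, 0.0], [0.0, -0.0, -1.0]]
wrist_force: [-0.4, -0.3, -0.3]
opening: 0.0931
finger_force: 0.0
```

```bash
python3 -c "
from h import *
im=r.get_image('scene')[:,:,::-1]
st()
u,v=proj('scene',np.array([.541,.288,.06])).astype(int)
cv2.imwrite('pics/g1.png',cv2.resize(im[v-60:v+60,u-75:u+75],None,fx=5,fy=5,interpolation=cv2.INTER_CUBIC))"
```

```text
t 3.9 p [0.5414 0.2869 0.0563] yaw -24.3 F [-0.   0.5  0.8] op 0.0931 ff 0.0 q [0.41 0.66 1.6  0.   0.88 2.41]
```

View pics/g1.png

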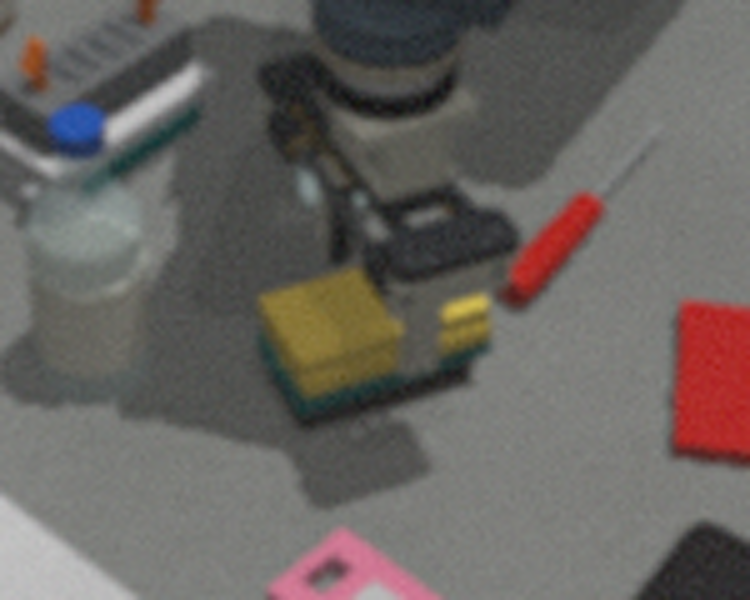

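The fingers straddle the top plate at about (420,330). The tips reach only the top yellow layer, so I grip and lift.

>>> jog_arm(slide=[[0,0,0],[0,0,0],[0,0,0],[0,0,0],[0,0,0],[0,0,0],[0,0,0],[0,0,0],[0,0,0],[0,0,0]], dr=[[0,0,0],[0,0,0],[0,0,0],[0,0,0],[0,0,0],[0,0,0],[0,0,0],[0,0,0],[0,0,0],[0,0,0]], claw=0, squeeze=25)

```text
clock: 5.15
tool_pos: [0.5412, 0.2868, 0.056]
tool_rot: [[0.911, -0.412, 0.0], [-0.412, -0.911, 0.0], [0.0, -0.0, -1.0]]
wrist_force: [-0.1, -0.8, 2.4]
opening: 0.0599
finger_force: 25.0
```

>>> jog_arm(slide=[[0,0,-0.3],[0,0,-0.6],[0,0,-1],[0,0,-2],[0,0,-2.5],[0,0,-2.5],[0,0,-2.5],[0,0,-2],[0,0,-1],[0,0,-0.5]], dr=[[0,0,0],[0,0,0],[0,0,0],[0,0,0],[0,0,0],[0,0,0],[0,0,0],[0,0,0],[0,0,0],[0,0,0]])

```text
clock: 6.4
tool_pos: [0.5412, 0.2868, 0.2057]
tool_rot: [[0.911, -0.412, 0.001], [-0.412, -0.911, 0.0], [0.0, -0.001, -1.0]]
wrist_force: [-0.3, 0.4, -1.3]
opening: 0.0597
finger_force: 25.0
```

```bash
python3 -c "
from h import *
im=r.get_image('scene')[:,:,::-1]
st()
cv2.imwrite('/tmp/lift1.png',im)
u,v=proj('scene',np.array([.541,.288,.12])).astype(int)
cv2.imwrite('pics/l1.png',cv2.resize(im[v-55:v+65,u-75:u+75],None,fx=5,fy=5,interpolation=cv2.INTER_CUBIC))
plan([((.47,.10,.20),-15,6),((.49,-.15,.20),-6,7),((.512,-.296,.12),-2.9,7)],1)"
```

```text
t 6.45 p [0.5413 0.2868 0.2058] yaw -24.3 F [-0.2 -0.2 -0.4] op 0.0598 ff 24.99880313873291 q [0.41 0.48 1.5  0.   1.17 2.41]
{'slide': [[0.2, 3.3, 0.1], [0.1, 3.3, 0.1], [0.0, 3.3, 0.1], [-0.1, 3.4, 0.1], [-0.1, 3.3, 0.1], [-0.3, 3.4, 0.1], [1.2, 3.4, -0.0], [1.1, 3.4, -0.0], [1.1, 3.4, -0.0], [1.0, 3.4, -0.0]], 'dr': [[0, 0, -0.027], [0, 0, -0.027], [0, 0, -0.027], [0, 0, -0.027], [0, 0, -0.027], [0, 0, -0.027], [0, 0, -0.022], [0, 0, -0.023], [0, 0, -0.022], [0, 0, -0.023]]}
{'slide': [[0.9, 3.5, -0.0], [0.8, 3.5, -0.0], [0.7, 3.5, -0.0], [0.5, 2.0, 1.1], [0.5, 2.1, 1.1], [0.5, 2.0, 1.2], [0.5, 2.1, 1.1], [0.5, 2.1, 1.2], [0.5, 2.0, 1.1], [0.4, 2.1, 1.2]], 'dr': [[0, 0, -0.022], [0, 0, -0.023], [0, 0, -0.022], [0, 0, -0.008], [0, 0, -0.008], [0, 0, -0.008], [0, 0, -0.008], [0, 0, -0.008], [0, 0, -0.007], [0, 0, -0.008]]}
```

View pics/l1.png

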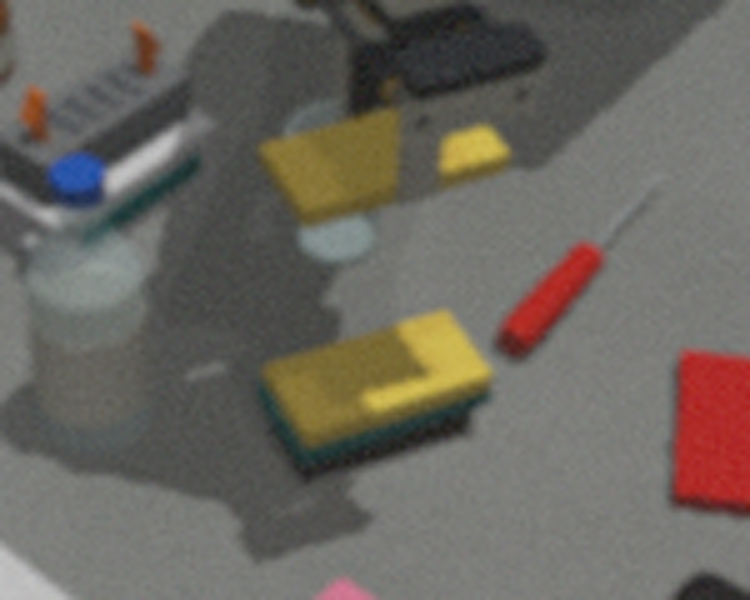

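One plate is lifted and held flat; the second spacer, the cover and the riser are undisturbed at about (375,400). Next I carry it to the pad.

>>> jog_arm(slide=[[0.2,3.3,0.1],[0.1,3.3,0.1],[0.0,3.3,0.1],[-0.1,3.4,0.1],[-0.1,3.3,0.1],[-0.3,3.4,0.1],[1.2,3.4,0],[1.1,3.4,0],[1.1,3.4,0],[1.0,3.4,0]], dr=[[0,0,-0.027],[0,0,-0.027],[0,0,-0.027],[0,0,-0.027],[0,0,-0.027],[0,0,-0.027],[0,0,-0.022],[0,0,-0.023],[0,0,-0.022],[0,0,-0.023]])

```text
clock: 7.7
tool_pos: [0.4812, -0.0437, 0.1985]
tool_rot: [[0.985, -0.171, -0.001], [-0.171, -0.985, 0.0], [-0.001, -0.0, -1.0]]
wrist_force: [0.6, 0.2, -0.6]
opening: 0.0599
finger_force: 25.0
```

>>> jog_arm(slide=[[0.9,3.5,0],[0.8,3.5,0],[0.7,3.5,0],[0.5,2.0,1.1],[0.5,2.1,1.1],[0.5,2.0,1.2],[0.5,2.1,1.1],[0.5,2.1,1.2],[0.5,2.0,1.1],[0.4,2.1,1.2]], dr=[[0,0,-0.022],[0,0,-0.023],[0,0,-0.022],[0,0,-0.008],[0,0,-0.008],[0,0,-0.008],[0,0,-0.008],[0,0,-0.008],[0,0,-0.007],[0,0,-0.008]])

```text
clock: 8.95
tool_pos: [0.5119, -0.2973, 0.1181]
tool_rot: [[0.999, -0.05, -0.0], [-0.05, -0.999, 0.0], [-0.0, -0.0, -1.0]]
wrist_force: [0.0, 0.2, -0.8]
opening: 0.0593
finger_force: 25.0
```

```bash
python3 -c "
from h import *
st()
plan([((.512,-.296,.025),-2.9,9),((.512,-.296,.0235),-2.9,1)],2)"
```

```text
t 8.95 p [ 0.5119 -0.2973  0.1181] yaw -2.85 F [ 0.   0.2 -0.8] op 0.0593 ff 24.999101758003235 q [-0.6   0.54  1.63  0.    0.97  1.02]
{'slide': [[0.0, -0.01, 1.03], [0.0, -0.02, 1.04], [0.0, -0.01, 1.03], [0.0, -0.02, 1.04], [0.0, -0.01, 1.03], [0.0, -0.02, 1.04], [0.0, -0.01, 1.03], [0.0, -0.02, 1.04], [0.01, -0.01, 1.03], [-0.0, -0.0, 0.15]], 'dr': [[0, 0, 0.0], [0, 0, 0.0], [0, 0, 0.0], [0, 0, 0.0], [0, 0, 0.0], [0, 0, 0.0], [0, 0, 0.0], [0, 0, 0.0], [0, 0, 0.001], [0, 0, -0.0]]}
```

>>> jog_arm(slide=[[0,-0.01,1.4],[0,-0.02,1.4],[0,-0.01,1.4],[0,-0.02,1.3],[0,-0.01,1.2],[0,-0.02,1.0],[0,-0.01,0.7],[0,-0.02,0.5],[0,-0.01,0.35],[0,0,0.21]], dr=[[0,0,0],[0,0,0],[0,0,0],[0,0,0],[0,0,0],[0,0,0],[0,0,0],[0,0,0],[0,0,0],[0,0,0]])

```text
clock: 10.2
tool_pos: [0.5119, -0.2951, 0.0243]
tool_rot: [[0.999, -0.05, 0.0], [-0.05, -0.999, -0.0], [0.0, 0.0, -1.0]]
wrist_force: [0.0, -0.3, -0.8]
opening: 0.0596
finger_force: 25.0
```

>>> jog_arm(slide=[[0,0,0.05],[0,0,0.03],[0,0,0],[0,0,0],[0,0,0],[0,0,0],[0,0,0],[0,0,0],[0,0,0],[0,0,0]], dr=[[0,0,0],[0,0,0],[0,0,0],[0,0,0],[0,0,0],[0,0,0],[0,0,0],[0,0,0],[0,0,0],[0,0,0]])

```text
clock: 11.45
tool_pos: [0.5118, -0.2951, 0.0235]
tool_rot: [[0.999, -0.05, 0.0], [-0.05, -0.999, 0.0], [0.0, -0.0, -1.0]]
wrist_force: [-0.4, -0.6, -0.9]
opening: 0.0601
finger_force: 25.0
```

>>> jog_arm(slide=[[0,0,0.04],[0,0,0],[0,0,0],[0,0,0],[0,0,0],[0,0,0],[0,0,0],[0,0,-0.5],[0,0,-2],[0,0,-4]], dr=[[0,0,0],[0,0,0],[0,0,0],[0,0,0],[0,0,0],[0,0,0],[0,0,0],[0,0,0],[0,0,0],[0,0,0]], claw=1)

```text
clock: 12.7
tool_pos: [0.5113, -0.2947, 0.089]
tool_rot: [[0.999, -0.05, -0.002], [-0.05, -0.999, 0.001], [-0.002, -0.001, -1.0]]
wrist_force: [-0.9, 0.1, 0.3]
opening: 0.0931
finger_force: 0.0
```

```bash
python3 -c "
from h import *
st()
plan([((.49,-.15,.19),-6,5),((.46,.10,.20),-15,6),((.541,.2865,.12),-24.3,8),((.541,.2865,.10),-24.3,1)],1)"
```

```text
t 12.7 p [ 0.5113 -0.2947  0.089 ] yaw -2.88 F [-0.9  0.1  0.3] op 0.0931 ff 0.0 q [-0.6   0.58  1.65 -0.    0.92  1.02]
{'slide': [[-0.6, -2.9, -2.0], [-0.6, -2.9, -2.0], [-0.6, -2.8, -2.0], [-0.7, -2.8, -2.0], [-0.7, -2.9, -2.1], [-0.9, -4.1, -0.2], [-1.0, -4.1, -0.1], [-1.2, -4.0, -0.2], [-1.2, -4.0, -0.1], [-1.4, -4.0, -0.2]], 'dr': [[0, 0, 0.011], [0, 0, 0.011], [0, 0, 0.011], [0, 0, 0.011], [0, 0, 0.01], [0, 0, 0.026], [0, 0, 0.026], [0, 0, 0.026], [0, 0, 0.027], [0, 0, 0.026]]}
{'slide': [[-1.4, -3.9, -0.1], [0.4, -2.5, 1.0], [0.3, -2.5, 1.0], [0.3, -2.5, 1.0], [0.2, -2.5, 1.0], [0.2, -2.6, 1.0], [0.1, -2.5, 1.0], [0.0, -2.6, 1.0], [0.0, -2.5, 1.0], [0.0, -0.0, 2.0]], 'dr': [[0, 0, 0.027], [0, 0, 0.02], [0, 0, 0.02], [0, 0, 0.02], [0, 0, 0.02], [0, 0, 0.02], [0, 0, 0.021], [0, 0, 0.02], [0, 0, 0.021], [0, 0, -0.0]]}
```

>>> jog_arm(slide=[[-0.6,-2.9,-2.0],[-0.6,-2.9,-2.0],[-0.6,-2.8,-2.0],[-0.7,-2.8,-2.0],[-0.7,-2.9,-2.1],[-0.9,-4.1,-0.2],[-1.0,-4.1,-0.1],[-1.2,-4.0,-0.2],[-1.2,-4.0,-0.1],[-1.4,-4.0,-0.2]], dr=[[0,0,0.011],[0,0,0.011],[0,0,0.011],[0,0,0.011],[0,0,0.01],[0,0,0.026],[0,0,0.026],[0,0,0.026],[0,0,0.027],[0,0,0.026]])

```text
clock: 13.95
tool_pos: [0.4652, 0.0598, 0.1986]
tool_rot: [[0.972, -0.234, 0.002], [-0.234, -0.972, 0.0], [0.002, -0.0, -1.0]]
wrist_force: [0.4, 0.5, -0.5]
opening: 0.0933
finger_force: 0.0
```

>>> jog_arm(slide=[[-1.4,-3.9,-0.1],[0.4,-2.5,1.0],[0.3,-2.5,1.0],[0.3,-2.5,1.0],[0.2,-2.5,1.0],[0.2,-2.6,1.0],[0.1,-2.5,1.0],[0.0,-2.6,1.0],[0.0,-2.5,1.0],[0.0,0,2.0]], dr=[[0,0,0.027],[0,0,0.02],[0,0,0.02],[0,0,0.02],[0,0,0.02],[0,0,0.02],[0,0,0.021],[0,0,0.02],[0,0,0.021],[0,0,0]])

```text
clock: 15.2
tool_pos: [0.5421, 0.2876, 0.0997]
tool_rot: [[0.912, -0.411, 0.003], [-0.411, -0.912, 0.001], [0.002, -0.003, -1.0]]
wrist_force: [-0.2, -0.3, -0.6]
opening: 0.0933
finger_force: 0.0
```

```bash
python3 -c "
from h import *
im=r.get_image('top')[:,:,::-1];cv2.imwrite('/tmp/top1.png',im)
st()
hsv=cv2.cvtColor(np.ascontiguousarray(im),cv2.COLOR_BGR2HSV);H,S,V=[hsv[:,:,i].astype(int) for i in range(3)]
blobs('top',im,(abs(H-29)<7)&(S>90)&(V>90),.034)
plan([((.541,.2865,.042),-24.3,9),((.541,.2865,.042),-24.3,1)],2)"
```

```text
t 15.25 p [0.5403 0.2863 0.0966] yaw -24.26 F [-2.2 -1.6 -2.5] op 0.0935 ff 0.0 q [0.41 0.6  1.58 0.   0.96 2.41]
top px [373.9 185.2] xy 0.5124 -0.2924 size 0.12 0.063 ang 177.4
{'slide': [[0.01, -0.01, 0.61], [0.01, -0.01, 0.61], [0.01, -0.0, 0.61], [0.0, -0.01, 0.61], [0.01, -0.0, 0.6], [0.0, -0.01, 0.61], [0.01, -0.0, 0.6], [0.0, -0.01, 0.61], [0.01, -0.0, 0.6], [-0.0, -0.0, 0.0]], 'dr': [[0, 0, 0.0], [0, 0, 0.0], [0, 0, 0.0], [0, 0, 0.0], [0, 0, 0.0], [0, 0, 0.0], [0, 0, 0.0], [0, 0, 0.0], [0, 0, 0.001], [0, 0, -0.0]]}
```

The first spacer lies on the pad within 4 mm and 0.3° of it. Now the second one.

>>> jog_arm(slide=[[0,0,0.6],[0,0,0.9],[0,0,0.9],[0,0,0.9],[0,0,0.8],[0,0,0.6],[0,0,0.4],[0,0,0.3],[0,0,0.05],[0,0,0]], dr=[[0,0,0],[0,0,0],[0,0,0],[0,0,0],[0,0,0],[0,0,0],[0,0,0],[0,0,0],[0,0,0],[0,0,0]])

```text
clock: 16.5
tool_pos: [0.5411, 0.286, 0.0438]
tool_rot: [[0.911, -0.412, 0.0], [-0.412, -0.911, 0.0], [0.0, -0.0, -1.0]]
wrist_force: [0.6, 0.5, 0.4]
opening: 0.0927
finger_force: 0.0
```

>>> jog_arm(slide=[[0,0,0.15],[0,0,0],[0,0,0],[0,0,0],[0,0,0],[0,0,0],[0,0,0],[0,0,0],[0,0,0],[0,0,0]], dr=[[0,0,0],[0,0,0],[0,0,0],[0,0,0],[0,0,0],[0,0,0],[0,0,0],[0,0,0],[0,0,0],[0,0,0]], claw=0, squeeze=25)

```text
clock: 17.75
tool_pos: [0.5411, 0.286, 0.0422]
tool_rot: [[0.911, -0.412, 0.0], [-0.412, -0.911, 0.0], [0.0, -0.0, -1.0]]
wrist_force: [0.7, 0.1, 1.0]
opening: 0.0597
finger_force: 25.0
```

>>> jog_arm(slide=[[0,0,-0.3],[0,0,-0.6],[0,0,-1],[0,0,-2],[0,0,-2.5],[0,0,-2.5],[0,0,-2.5],[0,0,-2.5],[0,0,-1.5],[0,0,-0.5]], dr=[[0,0,0],[0,0,0],[0,0,0],[0,0,0],[0,0,0],[0,0,0],[0,0,0],[0,0,0],[0,0,0],[0,0,0]])

```text
clock: 19.0
tool_pos: [0.5412, 0.2861, 0.2024]
tool_rot: [[0.911, -0.412, 0.001], [-0.412, -0.911, 0.001], [0.001, -0.001, -1.0]]
wrist_force: [0.3, -0.4, -0.9]
opening: 0.0598
finger_force: 25.0
```

```bash
python3 -c "
from h import *
im=r.get_image('scene')[:,:,::-1]
st()
u,v=proj('scene',np.array([.541,.288,.12])).astype(int)
cv2.imwrite('pics/l2.png',cv2.resize(im[v-55:v+65,u-75:u+75],None,fx=5,fy=5,interpolation=cv2.INTER_CUBIC))
plan([((.47,.10,.20),-15,6),((.49,-.15,.20),-6,7),((.512,-.296,.12),-2.9,7)],1)"
```

```text
t 19.05 p [0.5412 0.2861 0.2022] yaw -24.3 F [ 1.7 -0.3 -0.4] op 0.0596 ff 24.999892115592957 q [0.41 0.48 1.5  0.   1.16 2.41]
{'slide': [[0.2, 3.3, 0.0], [0.1, 3.3, 0.0], [0.0, 3.3, 0.1], [-0.1, 3.3, 0.0], [-0.1, 3.4, 0.1], [-0.3, 3.3, 0.0], [1.2, 3.4, -0.0], [1.1, 3.4, -0.0], [1.1, 3.4, -0.0], [1.0, 3.4, -0.0]], 'dr': [[0, 0, -0.027], [0, 0, -0.027], [0, 0, -0.027], [0, 0, -0.027], [0, 0, -0.027], [0, 0, -0.027], [0, 0, -0.022], [0, 0, -0.023], [0, 0, -0.022], [0, 0, -0.023]]}
{'slide': [[0.9, 3.5, -0.0], [0.8, 3.5, -0.0], [0.7, 3.5, -0.0], [0.5, 2.0, 1.1], [0.5, 2.1, 1.1], [0.5, 2.1, 1.2], [0.5, 2.0, 1.1], [0.5, 2.1, 1.2], [0.5, 2.0, 1.1], [0.4, 2.1, 1.2]], 'dr': [[0, 0, -0.022], [0, 0, -0.023], [0, 0, -0.022], [0, 0, -0.008], [0, 0, -0.008], [0, 0, -0.008], [0, 0, -0.008], [0, 0, -0.008], [0, 0, -0.007], [0, 0, -0.008]]}
```

View pics/l2.png

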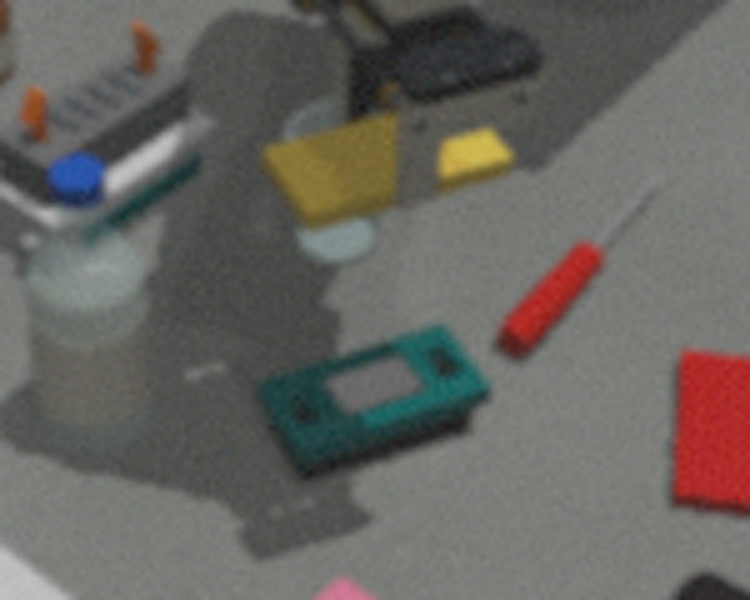

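The second spacer is held flat at about (390,170), and the teal cover is left on the riser at (375,400) with both slots visible. I carry the spacer to the pile.

>>> jog_arm(slide=[[0.2,3.3,0.1],[0.1,3.3,0.1],[0.0,3.3,0.1],[-0.1,3.4,0.1],[-0.1,3.3,0.1],[-0.3,3.4,0.1],[1.2,3.4,0],[1.1,3.4,0],[1.1,3.4,0],[1.0,3.4,0]], dr=[[0,0,-0.027],[0,0,-0.027],[0,0,-0.027],[0,0,-0.027],[0,0,-0.027],[0,0,-0.027],[0,0,-0.022],[0,0,-0.023],[0,0,-0.022],[0,0,-0.023]])

```text
clock: 20.3
tool_pos: [0.4809, -0.0445, 0.1945]
tool_rot: [[0.985, -0.171, -0.001], [-0.171, -0.985, 0.0], [-0.001, -0.0, -1.0]]
wrist_force: [-0.2, 1.7, -0.0]
opening: 0.0596
finger_force: 25.0
```

>>> jog_arm(slide=[[0.9,3.5,0],[0.8,3.5,0],[0.7,3.5,0],[0.5,2.0,1.1],[0.5,2.1,1.1],[0.5,2.0,1.2],[0.5,2.1,1.1],[0.5,2.1,1.2],[0.5,2.0,1.1],[0.4,2.0,1.2]], dr=[[0,0,-0.022],[0,0,-0.023],[0,0,-0.022],[0,0,-0.008],[0,0,-0.008],[0,0,-0.008],[0,0,-0.008],[0,0,-0.008],[0,0,-0.007],[0,0,-0.008]])

```text
clock: 21.55
tool_pos: [0.5117, -0.2971, 0.1142]
tool_rot: [[0.999, -0.05, -0.0], [-0.05, -0.999, 0.0], [-0.0, -0.0, -1.0]]
wrist_force: [0.4, 0.6, -0.5]
opening: 0.0597
finger_force: 25.0
```

```bash
python3 -c "
from h import *
im=r.get_image('top')[:,:,::-1];cv2.imwrite('/tmp/top2.png',im)
st()
hsv=cv2.cvtColor(np.ascontiguousarray(im),cv2.COLOR_BGR2HSV);H,S,V=[hsv[:,:,i].astype(int) for i in range(3)]
roi=np.zeros(H.shape,bool);roi[140:215,190:250]=1
m=roi&(abs(H-88)<12)&(S>110)&(V>60)
blobs('top',im,m,.039)
roi[:]=0;roi[160:215,270:310]=1
blobs('top',im,roi&(H<14)&(S>140)&(V>120),.105,2)
v=np.zeros((120,260,3),np.uint8)
cv2.imwrite('pics/c2.png',np.hstack([cv2.resize(im[150:210,x:x+60],(390,390),interpolation=cv2.INTER_CUBIC) for x in(185,262)]))
plan([((.512,-.296,.038),-2.9,10)],2)"
```

```text
t 21.6 p [ 0.5114 -0.2988  0.1128] yaw -2.88 F [-2.7 -1.  -2.5] op 0.0598 ff 24.99922424554825 q [-0.61  0.55  1.63 -0.    0.96  1.01]
top px [215.2 178.2] xy 0.5407 0.2869 size 0.125 0.06 ang 156.7
top px [292.5 201.5] xy 0.4456 0.0138 size 0.011 0.01 ang 178.9
top px [292.1 172. ] xy 0.5494 0.0135 size 0.014 0.007 ang 89.7
{'slide': [[0.01, -0.03, 0.75], [0.01, -0.03, 0.75], [0.0, -0.03, 0.75], [0.01, -0.03, 0.75], [0.0, -0.03, 0.75], [0.01, -0.03, 0.75], [0.0, -0.03, 0.74], [0.01, -0.02, 0.75], [0.0, -0.03, 0.74], [0.01, -0.02, 0.75]], 'dr': [[0, 0, 0.0], [0, 0, 0.0], [0, 0, 0.0], [0, 0, 0.0], [0, 0, 0.0], [0, 0, 0.0], [0, 0, 0.0], [0, 0, 0.0], [0, 0, 0.0], [0, 0, 0.0]]}
```

View pics/c2.png

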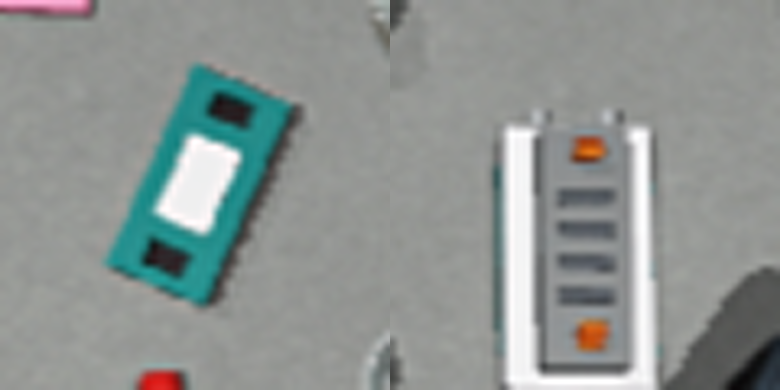

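>>> jog_arm(slide=[[0.01,-0.03,1.2],[0.01,-0.03,1.2],[0,-0.03,1.2],[0.01,-0.03,1.1],[0,-0.03,1.0],[0.01,-0.03,0.7],[0,-0.03,0.5],[0.01,-0.02,0.3],[0,-0.03,0.2],[0,0,0.1]], dr=[[0,0,0],[0,0,0],[0,0,0],[0,0,0],[0,0,0],[0,0,0],[0,0,0],[0,0,0],[0,0,0],[0,0,0]])

```text
clock: 22.85
tool_pos: [0.5123, -0.2936, 0.0402]
tool_rot: [[0.999, -0.05, 0.0], [-0.05, -0.999, -0.0], [0.0, 0.0, -1.0]]
wrist_force: [1.2, -0.7, -0.9]
opening: 0.0597
finger_force: 25.0
```

```bash
python3 -c "
from h import *
c=lambda x0,y0,u,v:(x0+(u+.5)/6.5-.5,y0+(v+.5)/6.5-.5)
a=back('top',c(185,150,231,108),.036);b=back('top',c(185,150,167,257),.036);d=a-b
print('slots mid',((a+b)/2).round(4),np.linalg.norm(d).round(3),np.degrees(np.arctan2(d[1],d[0])).round(1))
q=[back('top',c(262,150,u-390,v),.08) for u,v in((540,128),(628,128),(631,366),(540,366))]
print('deck',np.mean(q,0).round(4),(q[0]-q[2]).round(3)); m=(q[0]+q[1]-q[2]-q[3])/2;print(np.degrees(np.arctan2(m[1],m[0])))
q=[back('top',c(262,150,u-390,v),.045) for u,v in((501,126),(654,126),(658,384),(503,384))]
print('housing',np.mean(q,0).round(4)); m=(q[0]+q[1]-q[2]-q[3])/2;print(np.degrees(np.arctan2(m[1],m[0])),(q[0]-q[2]).round(3))
print(-r.get_calibration('top')['extrinsics'][:3,:3].T@r.get_calibration('top')['extrinsics'][:3,3])
st()"
```

```text
slots mid [0.5423 0.2875 0.036 ] 0.092 -22.7
deck [0.4983 0.0135 0.08  ] [0.131 0.047 0.   ]
-0.7968894615525626
housing [0.4988 0.013  0.045 ]
-0.47677560999078805 [0.146 0.085 0.   ]
[0.29560402 0.17014456 1.51945511]
t 22.85 p [ 0.5123 -0.2936  0.0402] yaw -2.87 F [ 1.2 -0.7 -0.9] op 0.0597 ff 24.999758005142212 q [-0.6   0.65  1.67  0.    0.82  1.02]
```

>>> jog_arm(slide=[[0,0.1,0.15],[0,0.1,0.1],[0,0,0.05],[0,0,0],[0,0,0],[0,0,0],[0,0,0],[0,0,0],[0,0,0],[0,0,0]], dr=[[0,0,0],[0,0,0],[0,0,0],[0,0,0],[0,0,0],[0,0,0],[0,0,0],[0,0,0],[0,0,0],[0,0,0]])

```text
clock: 24.1
tool_pos: [0.5122, -0.2956, 0.0372]
tool_rot: [[0.999, -0.05, 0.0], [-0.05, -0.999, -0.0], [0.0, 0.0, -1.0]]
wrist_force: [-1.0, -0.6, 0.2]
opening: 0.0598
finger_force: 25.0
```

>>> jog_arm(slide=[[0,0,0],[0,0,0],[0,0,0],[0,0,0],[0,0,0],[0,0,0],[0,0,0],[0,0,-0.5],[0,0,-2],[0,0,-4]], dr=[[0,0,0],[0,0,0],[0,0,0],[0,0,0],[0,0,0],[0,0,0],[0,0,0],[0,0,0],[0,0,0],[0,0,0]], claw=1)

```text
clock: 25.35
tool_pos: [0.5116, -0.2953, 0.103]
tool_rot: [[0.999, -0.05, -0.002], [-0.05, -0.999, 0.001], [-0.002, -0.001, -1.0]]
wrist_force: [-0.3, 0.4, 0.3]
opening: 0.0933
finger_force: 0.0
```

```bash
python3 -c "
from h import *
st()
plan([((.49,-.15,.19),-6,5),((.46,.10,.20),-15,6),((.5415,.2868,.11),-23.8,8),((.5415,.2868,.09),-23.8,1)],1)"
```

```text
t 25.35 p [ 0.5116 -0.2953  0.103 ] yaw -2.88 F [-0.3  0.4  0.3] op 0.0933 ff 0.0 q [-0.6   0.56  1.64  0.    0.94  1.02]
{'slide': [[-0.6, -2.9, -1.7], [-0.6, -2.9, -1.7], [-0.6, -2.9, -1.8], [-0.7, -2.8, -1.7], [-0.7, -2.8, -1.8], [-0.9, -4.1, -0.2], [-1.0, -4.1, -0.1], [-1.2, -4.0, -0.2], [-1.3, -4.0, -0.1], [-1.3, -4.0, -0.2]], 'dr': [[0, 0, 0.011], [0, 0, 0.011], [0, 0, 0.011], [0, 0, 0.011], [0, 0, 0.01], [0, 0, 0.026], [0, 0, 0.026], [0, 0, 0.026], [0, 0, 0.027], [0, 0, 0.026]]}
{'slide': [[-1.5, -3.9, -0.1], [0.4, -2.5, 1.1], [0.3, -2.5, 1.1], [0.3, -2.5, 1.1], [0.2, -2.6, 1.1], [0.2, -2.6, 1.1], [0.1, -2.5, 1.2], [0.1, -2.6, 1.1], [0.1, -2.5, 1.2], [-0.0, -0.0, 2.0]], 'dr': [[0, 0, 0.027], [0, 0, 0.019], [0, 0, 0.019], [0, 0, 0.019], [0, 0, 0.019], [0, 0, 0.019], [0, 0, 0.019], [0, 0, 0.02], [0, 0, 0.019], [0, 0, 0.0]]}
```

>>> jog_arm(slide=[[-0.6,-2.9,-1.7],[-0.6,-2.9,-1.7],[-0.6,-2.9,-1.8],[-0.7,-2.8,-1.7],[-0.7,-2.8,-1.8],[-0.9,-4.1,-0.2],[-1.0,-4.1,-0.1],[-1.2,-4.0,-0.2],[-1.3,-4.0,-0.1],[-1.3,-4.0,-0.2]], dr=[[0,0,0.011],[0,0,0.011],[0,0,0.011],[0,0,0.011],[0,0,0.01],[0,0,0.026],[0,0,0.026],[0,0,0.026],[0,0,0.027],[0,0,0.026]])

```text
clock: 26.6
tool_pos: [0.4655, 0.0593, 0.1986]
tool_rot: [[0.972, -0.234, 0.002], [-0.234, -0.972, 0.0], [0.002, -0.0, -1.0]]
wrist_force: [0.1, -0.4, 0.4]
opening: 0.0931
finger_force: 0.0
```

>>> jog_arm(slide=[[-1.5,-3.9,-0.1],[0.4,-2.5,1.1],[0.3,-2.5,1.1],[0.3,-2.5,1.1],[0.2,-2.6,1.1],[0.2,-2.6,1.1],[0.1,-2.5,1.2],[0.1,-2.6,1.1],[0.1,-2.5,1.2],[0,0,2.0]], dr=[[0,0,0.027],[0,0,0.019],[0,0,0.019],[0,0,0.019],[0,0,0.019],[0,0,0.019],[0,0,0.019],[0,0,0.02],[0,0,0.019],[0,0,0]])

```text
clock: 27.85
tool_pos: [0.543, 0.2878, 0.0896]
tool_rot: [[0.915, -0.402, 0.003], [-0.402, -0.915, 0.001], [0.002, -0.002, -1.0]]
wrist_force: [0.4, -0.7, -0.4]
opening: 0.0929
finger_force: 0.0
```

```bash
python3 -c "
from h import *
im=r.get_image('top')[:,:,::-1];cv2.imwrite('/tmp/top3.png',im)
st()
hsv=cv2.cvtColor(np.ascontiguousarray(im),cv2.COLOR_BGR2HSV);H,S,V=[hsv[:,:,i].astype(int) for i in range(3)]
blobs('top',im,(abs(H-29)<7)&(S>90)&(V>90),.048)
plan([((.5415,.2868,.024),-23.8,10)],2)"
```

```text
t 27.9 p [0.5413 0.2865 0.0866] yaw -23.75 F [-1.3 -1.  -2.6] op 0.093 ff 0.0 q [0.41 0.62 1.59 0.   0.94 2.4 ]
top px [374.8 185.2] xy 0.5098 -0.2917 size 0.121 0.062 ang 177.4
{'slide': [[0.0, -0.0, 0.63], [0.0, -0.01, 0.63], [0.0, -0.0, 0.62], [0.0, -0.01, 0.63], [0.0, -0.0, 0.62], [0.0, -0.01, 0.63], [0.0, -0.0, 0.62], [0.0, -0.01, 0.63], [0.01, -0.0, 0.62], [0.0, -0.01, 0.63]], 'dr': [[0, 0, 0.0], [0, 0, 0.0], [0, 0, 0.0], [0, 0, 0.0], [0, 0, 0.0], [0, 0, 0.0], [0, 0, 0.0], [0, 0, 0.0], [0, 0, 0.0], [0, 0, 0.001]]}
```

The pile is good: top plate at (0.510,-0.292), 177.4°. Now I take the cover with a full-depth grip.

>>> jog_arm(slide=[[0,0,0.9],[0,0,1.1],[0,0,1.1],[0,0,1.1],[0,0,1.0],[0,0,0.8],[0,0,0.6],[0,0,0.4],[0,0,0.2],[0,0,0.06]], dr=[[0,0,0],[0,0,0],[0,0,0],[0,0,0],[0,0,0],[0,0,0],[0,0,0],[0,0,0],[0,0,0],[0,0,0]])

```text
clock: 29.15
tool_pos: [0.542, 0.2862, 0.0156]
tool_rot: [[0.915, -0.403, 0.0], [-0.403, -0.915, 0.0], [0.0, -0.0, -1.0]]
wrist_force: [-0.5, -0.1, 0.9]
opening: 0.0929
finger_force: 0.0
```

>>> jog_arm(slide=[[0,0,0],[0,0,0],[0,0,0],[0,0,0],[0,0,0],[0,0,0],[0,0,0],[0,0,0],[0,0,0],[0,0,0]], dr=[[0,0,0],[0,0,0],[0,0,0],[0,0,0],[0,0,0],[0,0,0],[0,0,0],[0,0,0],[0,0,0],[0,0,0]], claw=0, squeeze=50)

```text
clock: 30.4
tool_pos: [0.5419, 0.2862, 0.0156]
tool_rot: [[0.915, -0.403, 0.0], [-0.403, -0.915, 0.0], [0.0, -0.0, -1.0]]
wrist_force: [-0.6, -0.1, 2.5]
opening: 0.0598
finger_force: 50.0
```

>>> jog_arm(slide=[[0,0,-0.3],[0,0,-0.6],[0,0,-1],[0,0,-2],[0,0,-2.5],[0,0,-2.5],[0,0,-2.5],[0,0,-2.5],[0,0,-1.5],[0,0,-0.5]], dr=[[0,0,0],[0,0,0],[0,0,0],[0,0,0],[0,0,0],[0,0,0],[0,0,0],[0,0,0],[0,0,0],[0,0,0]])

```text
clock: 31.65
tool_pos: [0.5421, 0.2862, 0.1758]
tool_rot: [[0.915, -0.403, 0.001], [-0.403, -0.915, 0.001], [0.001, -0.001, -1.0]]
wrist_force: [0.1, 0.1, -1.6]
opening: 0.0595
finger_force: 50.0
```

```bash
python3 -c "
from h import *
st()
plan([((.47,.12,.20),-10,8),((.4985,.0135,.16),-0.6,12)],1)"
```

```text
t 31.65 p [0.5421 0.2862 0.1758] yaw -23.79 F [ 0.1  0.1 -1.6] op 0.0595 ff 49.99244749546051 q [0.41 0.51 1.52 0.   1.11 2.4 ]
{'slide': [[0.0, 2.3, -0.3], [-0.1, 2.3, -0.3], [-0.1, 2.3, -0.3], [-0.2, 2.2, -0.3], [-0.2, 2.2, -0.3], [-0.3, 2.2, -0.3], [-0.4, 2.3, -0.3], [-0.5, 2.2, -0.3], [0.4, 0.8, 0.3], [0.4, 0.8, 0.3]], 'dr': [[0, 0, -0.03], [0, 0, -0.03], [0, 0, -0.03], [0, 0, -0.03], [0, 0, -0.03], [0, 0, -0.03], [0, 0, -0.03], [0, 0, -0.031], [0, 0, -0.014], [0, 0, -0.014]]}
{'slide': [[0.4, 0.9, 0.3], [0.3, 0.8, 0.3], [0.3, 0.9, 0.3], [0.3, 0.9, 0.4], [0.3, 0.9, 0.3], [0.3, 0.9, 0.4], [0.3, 0.8, 0.3], [0.3, 0.9, 0.4], [0.3, 0.9, 0.3], [0.3, 0.8, 0.4]], 'dr': [[0, 0, -0.014], [0, 0, -0.014], [0, 0, -0.013], [0, 0, -0.014], [0, 0, -0.013], [0, 0, -0.014], [0, 0, -0.013], [0, 0, -0.014], [0, 0, -0.013], [0, 0, -0.014]]}
```

>>> jog_arm(slide=[[0.0,2.3,-0.3],[-0.1,2.3,-0.3],[-0.1,2.3,-0.3],[-0.2,2.2,-0.3],[-0.2,2.2,-0.3],[-0.3,2.2,-0.3],[-0.4,2.3,-0.3],[-0.5,2.2,-0.3],[0.4,0.8,0.3],[0.4,0.8,0.3]], dr=[[0,0,-0.03],[0,0,-0.03],[0,0,-0.03],[0,0,-0.03],[0,0,-0.03],[0,0,-0.03],[0,0,-0.03],[0,0,-0.031],[0,0,-0.014],[0,0,-0.014]])

```text
clock: 32.9
tool_pos: [0.4752, 0.1026, 0.192]
tool_rot: [[0.989, -0.145, -0.0], [-0.145, -0.989, 0.0], [-0.0, -0.0, -1.0]]
wrist_force: [-0.1, 0.1, -1.1]
opening: 0.0593
finger_force: 50.0
```

>>> jog_arm(slide=[[0.4,0.9,0.3],[0.3,0.8,0.3],[0.3,0.9,0.3],[0.3,0.9,0.4],[0.3,0.9,0.3],[0.3,0.9,0.4],[0.3,0.8,0.3],[0.3,0.9,0.4],[0.3,0.9,0.3],[0.3,0.8,0.4]], dr=[[0,0,-0.014],[0,0,-0.014],[0,0,-0.013],[0,0,-0.014],[0,0,-0.013],[0,0,-0.014],[0,0,-0.013],[0,0,-0.014],[0,0,-0.013],[0,0,-0.014]])

```text
clock: 34.15
tool_pos: [0.4985, 0.0128, 0.1583]
tool_rot: [[1.0, -0.009, 0.0], [-0.009, -1.0, 0.0], [0.0, -0.0, -1.0]]
wrist_force: [0.3, 0.3, -1.7]
opening: 0.0595
finger_force: 50.0
```

```bash
python3 -c "
from h import *
st()
plan([((.499,.0135,.117),-0.6,10)],2)"
```

```text
t 34.15 p [0.4985 0.0128 0.1583] yaw -0.54 F [ 0.3  0.3 -1.7] op 0.0595 ff 49.992658495903015 q [-0.07  0.33  1.84  0.    0.96  1.51]
{'slide': [[0.0, -0.01, 0.41], [0.01, -0.01, 0.41], [0.0, -0.01, 0.41], [0.01, -0.01, 0.41], [0.0, -0.0, 0.42], [0.01, -0.01, 0.41], [0.0, -0.0, 0.42], [0.01, -0.01, 0.41], [0.0, -0.0, 0.42], [0.01, -0.01, 0.41]], 'dr': [[0, 0, 0.0], [0, 0, 0.0], [0, 0, 0.0], [0, 0, 0.0], [0, 0, 0.0], [0, 0, 0.0], [0, 0, 0.0], [0, 0, 0.0], [0, 0, 0.001], [0, 0, 0.0]]}
```

>>> jog_arm(slide=[[0,-0.01,0.6],[0.01,-0.01,0.6],[0,-0.01,0.6],[0.01,-0.01,0.6],[0,0,0.6],[0.01,-0.01,0.5],[0,0,0.4],[0.01,-0.01,0.4],[0,0,0.2],[0.01,0,0]], dr=[[0,0,0],[0,0,0],[0,0,0],[0,0,0],[0,0,0],[0,0,0],[0,0,0],[0,0,0],[0,0,0.001],[0,0,0]])

```text
clock: 35.4
tool_pos: [0.4988, 0.014, 0.1135]
tool_rot: [[1.0, -0.011, -0.0], [-0.011, -1.0, 0.0], [-0.0, -0.0, -1.0]]
wrist_force: [-0.9, -0.3, -0.8]
opening: 0.06
finger_force: 50.0
```

```bash
python3 -c "
from h import *
im=r.get_image('scene')[:,:,::-1]
it=r.get_image('top')[:,:,::-1]
st()
u,v=proj('scene',np.array([.499,.0135,.11])).astype(int)
A=cv2.resize(im[v-34:v+34,u-45:u+45],None,fx=7,fy=7,interpolation=cv2.INTER_CUBIC)
cv2.imwrite('pics/m1.png',A); print(u-45,v-34)
d=np.array([-.0,0,0])
for n,p in(('slotfar_out',(.0535,0,.0)),('slotfar_in',(.038,0,0)),('slotnear_out',(-.0535,0,0)),('slotnear_in',(-.038,0,0)),('end+x +y',(.062,.03,0)),('end-x +y',(-.062,.03,0))):
  q=np.array([.4982,.0135,r.get_state()['tool_pos'][2]+.0094+.014])+p
  print(n,((proj('scene',q)-[u-45,v-34]+.5)*7-.5).round(0))
for n,p in(('tipfar',(.0465,0,.116)),('tipnear',(-.0465,0,.116))):print(n,((proj('scene',np.array([.4985,.0135,0])+p)-[u-45,v-34]+.5)*7-.5).round(0))
"
```

```text
t 35.5 p [0.4989 0.014  0.1137] yaw -0.64 F [ 0.1 -0.2 -1. ] op 0.0595 ff 49.992467164993286 q [-0.07  0.4   1.88 -0.    0.86  1.52]
181 134
slotfar_out [230. 248.]
slotfar_in [255. 233.]
slotnear_out [399. 146.]
slotnear_in [376. 160.]
end+x +y [263. 285.]
end-x +y [459. 163.]
tipfar [244. 280.]
tipnear [390. 190.]
```

View pics/m1.png

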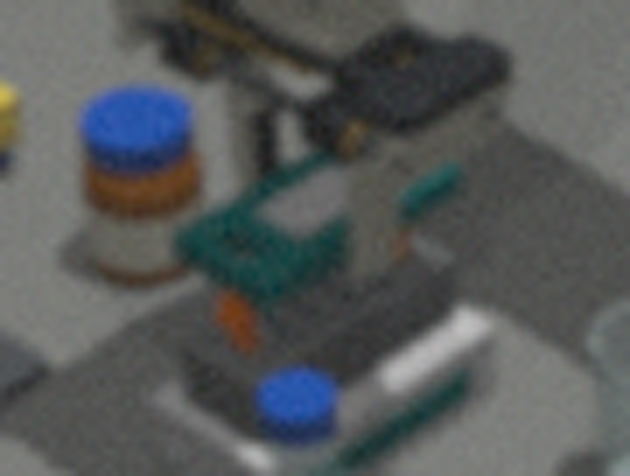

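The predicted cover corners (263,285) and (459,163) match the picture to within 2 px, about 1 mm. The far hook stands beneath the slot at about (240,300). Now I press down slowly.

>>> jog_arm(slide=[[0,0,0.2],[0,0,0.2],[0,0,0.2],[0,0,0.2],[0,0,0.2],[0,0,0.2],[0,0,0.2],[0,0,0.2],[0,0,0.2],[0,0,0.2]], dr=[[0,0,0],[0,0,0],[0,0,0],[0,0,0],[0,0,0],[0,0,0],[0,0,0],[0,0,0],[0,0,0],[0,0,0]], squeeze=60)

```text
clock: 36.75
tool_pos: [0.4991, 0.014, 0.0936]
tool_rot: [[1.0, -0.011, 0.001], [-0.011, -1.0, -0.0], [0.001, 0.0, -1.0]]
wrist_force: [0.5, -0.0, 0.9]
opening: 0.0595
finger_force: 60.0
```

>>> jog_arm(slide=[[0,0,0.1],[0,0,0.1],[0,0,0.1],[0,0,0.1],[0,0,0.1],[0,0,0.1],[0,0,0.1],[0,0,0.1],[0,0,0.1],[0,0,0.1]], dr=[[0,0,0],[0,0,0],[0,0,0],[0,0,0],[0,0,0],[0,0,0],[0,0,0],[0,0,0],[0,0,0],[0,0,0]])

```text
clock: 38.0
tool_pos: [0.4988, 0.014, 0.0835]
tool_rot: [[1.0, -0.011, 0.0], [-0.011, -1.0, 0.0], [0.0, -0.0, -1.0]]
wrist_force: [0.5, 0.5, 2.3]
opening: 0.0594
finger_force: 60.0
```

>>> jog_arm(slide=[[0,0,0.15],[0,0,0.15],[0,0,0.15],[0,0,0.15],[0,0,0.15],[0,0,0.15],[0,0,0.15],[0,0,0.15],[0,0,0.1],[0,0,0.05]], dr=[[0,0,0],[0,0,0],[0,0,0],[0,0,0],[0,0,0],[0,0,0],[0,0,0],[0,0,0],[0,0,0],[0,0,0]])

```text
clock: 39.25
tool_pos: [0.4985, 0.0141, 0.0705]
tool_rot: [[1.0, -0.011, -0.001], [-0.011, -1.0, 0.0], [-0.001, -0.0, -1.0]]
wrist_force: [-7.6, 0.4, 15.8]
opening: 0.0596
finger_force: 60.0
```

>>> jog_arm(slide=[[0,0,0.05],[0,0,0.05],[0,0,0.03],[0,0,0],[0,0,0],[0,0,0],[0,0,0],[0,0,0],[0,0,0],[0,0,0]], dr=[[0,0,0],[0,0,0],[0,0,0],[0,0,0],[0,0,0],[0,0,0],[0,0,0],[0,0,0],[0,0,0],[0,0,0]])

```text
clock: 40.5
tool_pos: [0.4985, 0.0141, 0.0705]
tool_rot: [[1.0, -0.011, -0.0], [-0.011, -1.0, -0.0], [-0.0, 0.0, -1.0]]
wrist_force: [-12.2, 0.0, 29.8]
opening: 0.0594
finger_force: 60.0
```

```bash
python3 -c "
from h import *
im=r.get_image('scene')[:,:,::-1]
st();print(np.round(r.get_state()['torque'],2))
u,v=proj('scene',np.array([.499,.0135,.09])).astype(int)
cv2.imwrite('pics/m2.png',cv2.resize(im[v-34:v+34,u-45:u+45],None,fx=8,fy=8,interpolation=cv2.INTER_CUBIC))
"
```

```text
t 40.55 p [0.4986 0.0141 0.0705] yaw -0.63 F [-11.5   0.6  29.3] op 0.0595 ff 60.002485513687134 q [-0.07  0.47  1.9  -0.    0.77  1.52]
[0.06 2.04 0.  ]
```

View pics/m2.png

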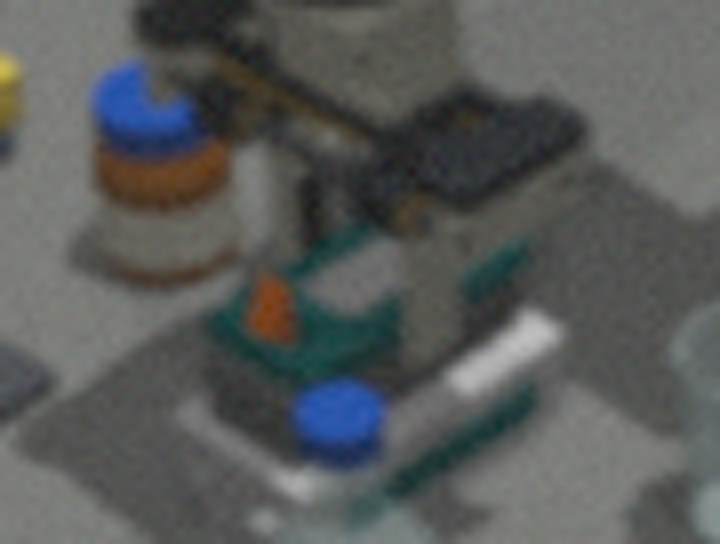

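The cover sits flat at deck height: the TCP stopped at 0.0705 as expected, and the far hook shows through its slot at (270,305). I unload, release, rise and check.

>>> jog_arm(slide=[[0,0,-0.05],[0,0,-0.05],[0,0,0],[0,0,0],[0,0,0],[0,0,0],[0,0,0],[0,0,0],[0,0,0],[0,0,0]], dr=[[0,0,0],[0,0,0],[0,0,0],[0,0,0],[0,0,0],[0,0,0],[0,0,0],[0,0,0],[0,0,0],[0,0,0]])

```text
clock: 41.8
tool_pos: [0.4985, 0.0141, 0.0705]
tool_rot: [[1.0, -0.011, -0.001], [-0.011, -1.0, -0.0], [-0.001, 0.0, -1.0]]
wrist_force: [-6.2, 0.4, 14.9]
opening: 0.059
finger_force: 60.0
```

>>> jog_arm(slide=[[0,0,0],[0,0,0],[0,0,0],[0,0,0],[0,0,0],[0,0,0],[0,0,0],[0,0,0],[0,0,-0.5],[0,0,-1]], dr=[[0,0,0],[0,0,0],[0,0,0],[0,0,0],[0,0,0],[0,0,0],[0,0,0],[0,0,0],[0,0,0],[0,0,0]], claw=1)

```text
clock: 43.05
tool_pos: [0.4987, 0.014, 0.0851]
tool_rot: [[1.0, -0.011, -0.001], [-0.011, -1.0, 0.0], [-0.001, -0.0, -1.0]]
wrist_force: [-0.0, -0.2, 0.5]
opening: 0.0931
finger_force: 0.0
```

>>> jog_arm(slide=[[0,0,-3],[0,0,-4],[0,0,-4],[-4,0,-3],[-5,0,0],[-4,0,0],[-2,0,0],[0,0,0],[0,0,0],[0,0,0]], dr=[[0,0,0],[0,0,0],[0,0,0],[0,0,0],[0,0,0],[0,0,0],[0,0,0],[0,0,0],[0,0,0],[0,0,0]])

```text
clock: 44.3
tool_pos: [0.3495, 0.0157, 0.2248]
tool_rot: [[1.0, -0.011, -0.0], [-0.011, -1.0, 0.0], [-0.0, -0.0, -1.0]]
wrist_force: [-0.1, -1.1, -0.2]
opening: 0.0929
finger_force: 0.0
```

```bash
python3 -c "
from h import *
im=r.get_image('scene')[:,:,::-1];it=r.get_image('top')[:,:,::-1]
st()
u,v=proj('scene',np.array([.499,.0135,.09])).astype(int)
a,b=proj('top',np.array([.499,.0135,.09])).astype(int)
A=cv2.resize(im[v-30:v+30,u-32:u+32],None,fx=7.5,fy=7.5,interpolation=cv2.INTER_CUBIC)
B=cv2.resize(it[b-30:b+30,a-20:a+20],None,fx=7.5,fy=7.5,interpolation=cv2.INTER_CUBIC)
cv2.imwrite('pics/m3.png',np.hstack([A,B]))
it=np.ascontiguousarray(it)
H,S,V=[cv2.cvtColor(it,cv2.COLOR_BGR2HSV)[:,:,i].astype(int) for i in range(3)]
roi=np.zeros(H.shape,bool);roi[155:215,270:312]=1
m=roi&(((abs(H-88)<12)&(S>110)))
blobs('top',it,m,.094,60)
print('orange');blobs('top',it,roi&(H<14)&(S>140)&(V>120),.105,2)
c=lambda q,z,E:[((proj('scene',np.array([.4985+x,.0135+y,z]))-[u-32,v-30]+.5)*7.5-.5).round(0) for x,y in((.062,.03),(-.062,.03),(.062,-.03),(-.062,-.03))]
print(c(0,.094,0))
"
```

```text
t 44.4 p [0.3492 0.0157 0.2246] yaw -0.64 F [ 0.6 -0.   0.2] op 0.0933 ff 0.0 q [-0.09 -0.04  2.1   0.    1.08  1.49]
top px [291.5 188.5] xy 0.4966 0.0167 size 0.125 0.057 ang 179.0
orange
top px [292.3 200. ] xy 0.4512 0.0148 size 0.011 0.006 ang 116.2
top px [292.3 172.1] xy 0.5494 0.0117 size 0.011 0.007 ang 89.7
[array([190., 321.]), array([396., 189.]), array([ 92., 261.]), array([298., 135.])]
```

View pics/m3.png

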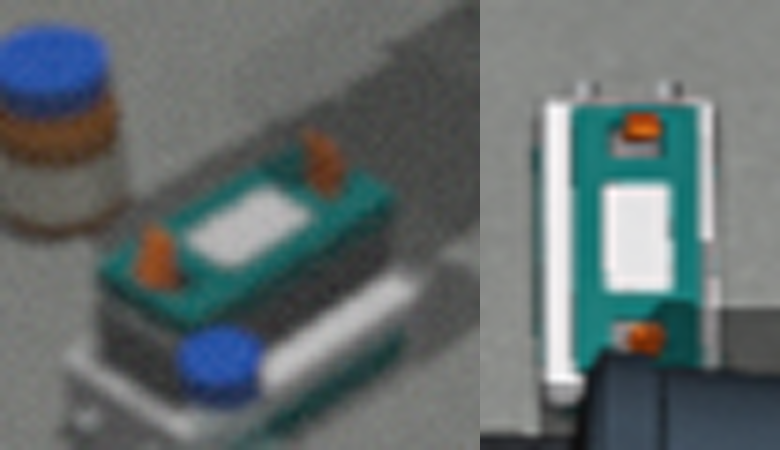

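The cover lies flat, with the far hook at (640,128) sprung over the slot's outer edge. In the top view the arm partly hides the near hook, so I move aside and measure it.

>>> jog_arm(slide=[[0,3,0],[0,4,0],[0,4,0],[0,4,0],[0,4,0],[0,4,0],[0,4,0],[0,3,0],[0,0,0],[0,0,0]], dr=[[0,0,0],[0,0,0],[0,0,0],[0,0,0],[0,0,0],[0,0,0],[0,0,0],[0,0,0],[0,0,0],[0,0,0]])

```text
clock: 45.65
tool_pos: [0.3454, -0.2837, 0.2244]
tool_rot: [[1.0, -0.011, -0.001], [-0.011, -1.0, 0.001], [-0.001, -0.001, -1.0]]
wrist_force: [-0.2, 0.6, -0.4]
opening: 0.093
finger_force: 0.0
```

```bash
python3 -c "
from h import *
st()
s0=cv2.imread('/tmp/scene0.png');t0=cv2.imread('/tmp/top0.png')
s1=np.ascontiguousarray(r.get_image('scene')[:,:,::-1]);t1=np.ascontiguousarray(r.get_image('top')[:,:,::-1])
for n,a in(('top',t0),('top',t1),('scene',s0),('scene',s1)):
  H,S,V=[cv2.cvtColor(a,cv2.COLOR_BGR2HSV)[:,:,i].astype(int) for i in range(3)]
  for sx in(.0485,-.0485):
    u,v=proj(n,np.array([.4985+sx,.0135,.107])).astype(int)
    m=np.zeros(H.shape,bool);m[v-9:v+10,u-8:u+9]=1
    m&=((H<13)|(H>174))&(S>110)&(V>70);ys,xs=np.nonzero(m);print(n,sx,'n',len(xs),'u',xs.min(),xs.max(),xs.mean().round(1),'v',ys.min(),ys.max(),ys.mean().round(1),'top row u',xs[ys<=ys.min()+1].mean().round(1))
H,S,V=[cv2.cvtColor(t1,cv2.COLOR_BGR2HSV)[:,:,i].astype(int) for i in range(3)]
roi=np.zeros(H.shape,bool);roi[155:215,270:312]=1
blobs('top',t1,roi&(abs(H-88)<12)&(S>110),.094,60)
blobs('top',t1,(abs(H-29)<7)&(S>90)&(V>90),.048)
"
```

```text
t 45.65 p [ 0.3454 -0.2837  0.2244] yaw -0.65 F [-0.2  0.6 -0.4] op 0.093 ff 0.0 q [-0.79  0.15  1.9   0.    1.09  0.79]
top 0.0485 n 12 u 290 294 291.8 v 171 174 172.5 top row u 292.3
top -0.0485 n 16 u 291 295 292.9 v 200 203 201.2 top row u 293.0
top 0.0485 n 13 u 290 294 292.0 v 171 174 172.5 top row u 292.3
top -0.0485 n 12 u 291 294 292.5 v 200 202 201.0 top row u 292.5
scene 0.0485 n 33 u 212 216 214.6 v 174 183 178.3 top row u 214.5
scene -0.0485 n 23 u 235 238 236.7 v 161 169 165.1 top row u 235.8
scene 0.0485 n 24 u 212 216 214.3 v 174 180 177.4 top row u 214.4
scene -0.0485 n 21 u 235 239 236.8 v 161 168 164.2 top row u 235.8
top px [291.4 187.3] xy 0.4966 0.016 size 0.124 0.057 ang 179.7
top px [374.7 185. ] xy 0.5107 -0.2917 size 0.12 0.062 ang 177.4
```

Both hook tips are back within 0.3 px of their starting positions in both views; a bent hook would show about 2 px. The cover is 124 mm long at home height, the spacer pile is in place, and the arm is clear.

```bash
python3 -c "
from bench import r
print(r.hand_in())"
```

```text
the job is handed in; nothing more can be done
None
```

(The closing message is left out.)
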